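# Turn the lamp dimmer board over and lay it on its pillars

## Task

The lamp dimmer board has just been soldered and lies solder side up among the things on the bench. Turn it over and lay it component side up on the four pillars of the plywood training panel, its screw-terminal end towards the panel's terminal strip, its mounting holes over the pillars, and let go. Handle it gently, without dropping or slamming it, keep off the bulb on the panel and leave everything else where it is.

Things in the scene. Friction and masses are not known exactly. Their poses are not given: they have to be found in the camera images.
- board: Circuit board 130 x 60 x 4 mm, components on one side only, 30 mm thick in all, 0.24 kg. It starts lying on its heat sink and transformer, solder side up. Origin: midway along and across, in the plane of the component tops (on the bench at the start). x: along the 130 mm, to the screw-terminal end; the heat sink is at -x. z: out of the solder side (up at the start).
- board_solder (a point): Centre of the board's bare solder face, 30 mm along board z from its origin. The board fills z 26 to 30 mm; two aluminium stiffener rails (z 18 to 26 mm) run along its long edges from x -43 to +50 mm, flush with the 60 mm width: the place to grip. It balances near x = +2 mm.
- board_terminals (a point): Point on the solder face at the screw-terminal end, board x = +59 mm. The terminals stand 14 mm off the board, flush with that end. The finned heat sink (22 x 60 mm, 26 mm off the board) is flush with the other end: on that end, 30 x 60 mm, the board stands upright by itself. The transformer spans x 8 to 44, y -21 to 21 mm, also 26 mm.
- panel: Plywood training panel 250 x 250 x 12 mm, fixed. Origin: centre of its underside; z up; axes as its yaw (at yaw 0, x away from the robot). On it: the terminal strip (90 mm along x, 18 along y, to z 26) at x -50, y -105 mm; a rocker switch box (70 x 70 mm, to z 52) at x 80, y -45 mm; the lamp at x 80, y 80 mm.
- bay (a point): Centre of the board's place on the panel, at the level of the pillar tops: 32 mm above the bench (20 mm above the panel), at panel x -50, y 15 mm; axes as the panel. Four white pillars, 20 mm high, 12 mm across, stand at x -22 and +22, y -50 and +37 mm from it. The board belongs here with its solder face on them and its x axis along -y of this frame, to the strip.
- lamp: Porcelain lampholder (76 mm across at the foot) with a glass bulb (60 mm across), fixed on the panel; 145 mm tall. Origin: centre of its foot, on the panel, z up.
- spare_lamp: Loose lampholder with bulb like the one on the panel, 76 mm foot, 145 mm tall. Origin: centre of its foot, z up.
- meter: Loose multimeter lying on its back, 140 (x) x 70 (y) mm, 43 mm high at its dial. Origin: centre of its underside.
- switch_a: Loose black flush box with white rocker switch, 74 x 82 mm, 55 mm high, near the board. Origin: centre of its underside.
- switch_b: Loose black flush box with white rocker switch, 74 x 82 mm, 55 mm high, near the panel. Origin: centre of its underside.
- screwdriver: Loose screwdriver lying along its x, 190 mm long, 26 mm thick, handle to -x. Origin: at mid-length, on the bench. (Unlisted fixed equipment, up to 190 mm high, stands on the bench only beyond x = 0.78 m and beyond 0.56 m to either side.)
- pliers: Loose pliers lying along x, from x -112 to +83 mm, 60 mm wide, 13 mm high. Origin: under the pivot.

How it is judged:
By the outcome, as a careful person would: the job done as asked, in the order asked, and still so for the second after the job is handed in, with the robot touching nothing.
It also fails if it takes over 58 s, if anything falls off the work surface, if the arm or the gripper's body presses on something with over 40 N, if the wrist force passes 120 N, or if a joint passes its speed limit or range.

## Robot

A 6-joint arm with a two-finger parallel gripper is mounted at the origin on the work surface. World frame = base frame: x ahead of the robot, y to its left, z up, the work surface at z = 0. Lengths are in mm, angles in rad, forces in N, time in s.
With the tool pointing down it reaches from about 400 to 825 mm from the base axis. Payload 7 kg.
Tool frame: the origin (TCP) lies at the very end of the fingers, on their centre line; the grasp point (between the pads) lies 19 mm behind it; z points along the fingers, y is the line along which they close (so a half turn about z gives the same grasp; the last joint's range is limited). The gripper opens to 88 mm and grips with 3 to 60 N. Pads are 19 mm wide; open, the fingers measure 130 mm over their backs; the gripper's body (78 mm by 193 mm) begins 47 mm behind the grasp point.
Start: joints at [1.534, 0.359, 0.012, 0, -1.224, -0.288], TCP at [215.414, 639.681, 226.561] pointing down, gripper open.
Joint ranges: [-3.07, 3.07], [-1.43, 2.12], [-1.02, 1.25], [-3.03, 1.67], [-3.05, -0], [-3.03, 3.03]. Speed limits (rad/s): [2.39, 2.39, 3.01, 3.14, 3.14, 3.14].

## Interface

Orientations are given as a unit quaternion [x, y, z, w].
In Python, from plant import bot gives the robot as it stands. Calls block until the motion is done:
- bot.move_ptp(position, orientation): joint-space move of the TCP to a pose.
- bot.line_to(position, velocity=150, ori=None): straight line of the TCP; ori=None keeps the orientation; velocity is the mean speed in mm/s.
- bot.move_joints(angles): joint-space move.
- bot.move_gripper(opening, force=None): finger opening in mm; force is the grip in N (None keeps the last); returns when the fingers have stopped.
- bot.pause(seconds).
- bot.solve_ik(position, orientation): joint angles nearest the present ones, or None.
- bot.read_state(): the state.
- bot.camera(name): name is "side" or "top"; returns the picture (480x640x3 uint8, red, green, blue); there is no depth.
- bot.get_calibration(name): a dict with "fx", "fy", "cx", "cy" (pixels), "view" (4x4, takes a point from world to camera coordinates). Camera axes: x right, y up, looking along -z (the intrinsics and any distortion apply to the point x, -y, -z); pixel columns grow to the right and rows downward; lengths in mm; the calibration is good to about 2 mm. A picture is of the moment at which its call begins. get_calibration takes no time and is no camera call.
A pose or a line that the arm cannot do raises bot.Unreachable and nothing moves.
- bot.close_job(): hands the job in; it is judged then, once.
The state is a dict: "t": time; "joint_pos": joint angles; "qvel": joint speeds; "tau": joint torques, N m; "tcp_pos": TCP position; "eef_rot": TCP orientation; "contact_force": force on the tool from outside, world axes, zero at the start; "moment": the same for the moment, N m; "width": finger opening in mm; "finger_force": force on a finger pad.
Only numpy, scipy, OpenCV 4.12 (cv2) and the standard library are available. Lean on these libraries where they do the work, as an engineer would, in place of code of your own. Each camera call takes 0.05 s, during which the arm holds its last target. There are 200 camera calls.

## Working session

There is one attempt and no reset: what is moved stays moved. The work goes in short steps, each a Python script; the robot and the scene stay as the last script left them, time stands still between calls to the robot, and variables do not carry over. Pictures are saved under pics/ and viewed, at most 10 in all, crops included, and the job is handed in when it is done.

```bash
ls; mkdir -p pics; python3 - <<'E'
from plant import bot
import cv2,numpy as np
for n in("top","side"):
    cv2.imwrite(f"pics/{n}0.png",bot.camera(n)[:,:,::-1]); c=bot.get_calibration(n)
    print(n,{k:np.round(v,4).tolist() if not isinstance(v,str) else v for k,v in c.items()})
s=bot.read_state();print(s)
E
```

```text
pics
top {'fx': 463.233, 'fy': 463.233, 'cx': 312.0333, 'cy': 240.4475, 'view': [[0.0023, -1.0, -0.001, 29.7069], [0.9852, 0.0021, 0.1713, -516.143], [-0.1713, -0.0014, 0.9852, -918.5707], [0.0, 0.0, 0.0, 1.0]]}
side {'fx': 483.477, 'fy': 483.477, 'cx': 319.577, 'cy': 240.7823, 'view': [[0.868, -0.4965, -0.0111, -418.9949], [0.3696, 0.6309, 0.6822, -231.8066], [-0.3317, -0.5963, 0.7311, -931.9358], [0.0, 0.0, 0.0, 1.0]]}
{'t': 0.1, 'joint_pos': array([ 1.53410246e+00,  3.59303158e-01,  1.11551084e-02, -3.25835640e-04,
       -1.22408168e+00, -2.88125822e-01]), 'qvel': array([ 0.0005237 , -0.00197611,  0.00296043,  0.0021694 , -0.00058651,
       -0.00038024]), 'tau': array([-1.79305891e-03, -5.84162343e+01,  2.93750167e+01,  7.01559797e+00,
        1.01114748e-02, -4.79891276e-05]), 'tcp_pos': array([215.28188628, 639.29200764, 225.7230937 ]), 'eef_rot': array([ 9.86831249e-01, -1.61751501e-01, -6.21109458e-05,  7.30252424e-04]), 'contact_force': array([-0.73603685, -0.18853822, -0.38998885]), 'moment': array([ 0.00971543, -0.05026715, -0.03435462]), 'finger_force': 0.0, 'width': 87.07011486722251}
```

View pics/top0.png

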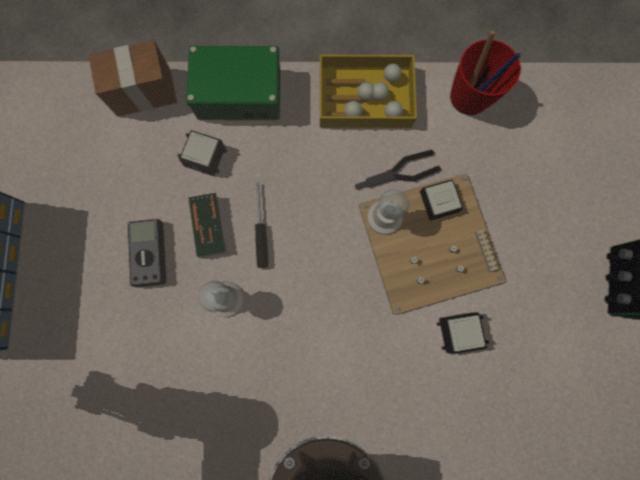

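View pics/side0.png

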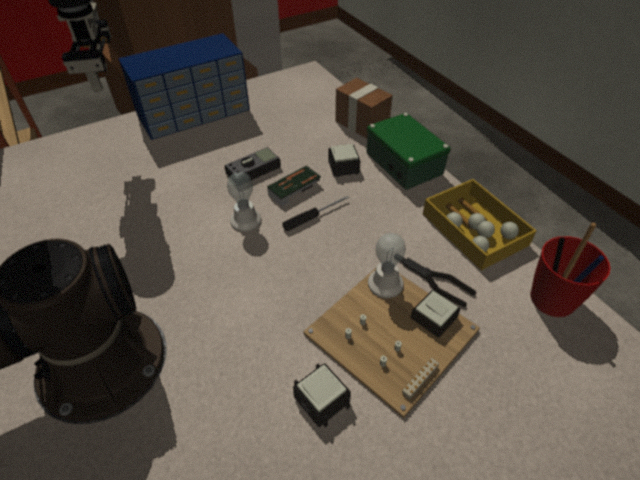

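```bash
python3 - <<'E'
import cv2,numpy as np
t=cv2.imread("pics/top0.png");s=cv2.imread("pics/side0.png")
r=lambda im,x,y,w,h,k:cv2.resize(im[y:y+h,x:x+w],None,fx=k,fy=k,interpolation=cv2.INTER_CUBIC)
o=np.zeros((600,800,3),np.uint8)
o[:,:400]=np.clip(r(t,180,187,50,75,8)*1.6,0,255)   # board top x8
a=r(s,260,160,66,50,6); o[:300,400:400+396]=np.clip(a*1.6,0,255)
b=r(s,330,290,100,75,4); o[300:,400:]=np.clip(b*1.3,0,255)
cv2.imwrite("pics/c1.png",o)
cv2.imwrite("pics/c2.png",np.clip(r(t,352,170,160,145,4).astype(float)*1.3,0,255)[:600,:800].astype(np.uint8))
E
```

```text
(no output)
```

View pics/c1.png

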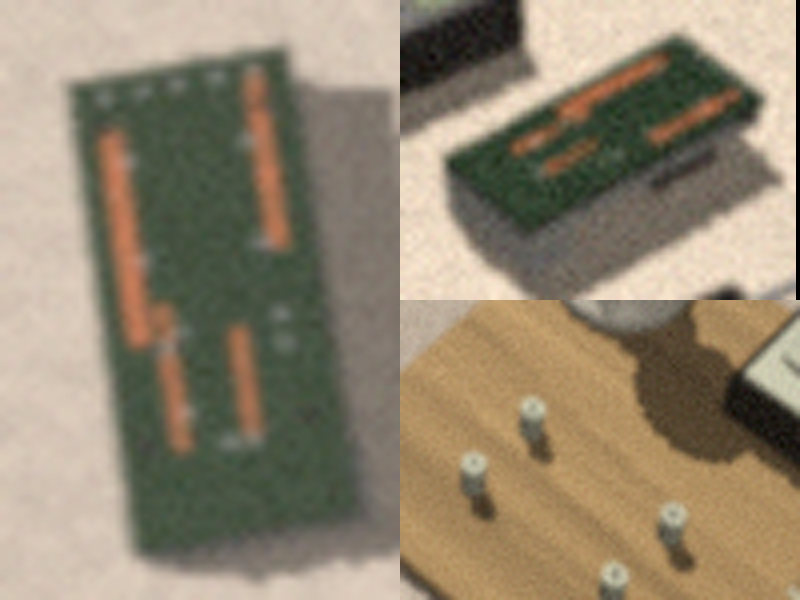

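View pics/c2.png

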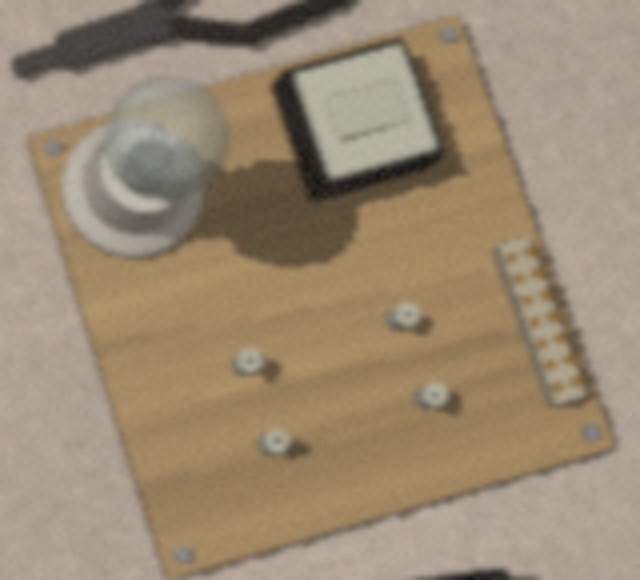

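```bash
cat > h.py <<'E'
from plant import bot
import numpy as np
from scipy.spatial.transform import Rotation as R
def unproj(cam,px,z):
    c=bot.get_calibration(cam);V=np.array(c["view"]);o=-V[:3,:3].T@V[:3,3]
    px=np.atleast_2d(px).astype(float)
    d=np.c_[(px[:,0]-c["cx"])/c["fx"],-(px[:,1]-c["cy"])/c["fy"],-np.ones(len(px))]@V[:3,:3]
    return o+d*((z-o[2])/d[:,2])[:,None]
def proj(cam,P):
    c=bot.get_calibration(cam);V=np.array(c["view"]);q=np.atleast_2d(P)@V[:3,:3].T+V[:3,3]
    return np.c_[c["cx"]+c["fx"]*q[:,0]/-q[:,2],c["cy"]+c["fy"]*q[:,1]/q[:,2]]
def fit(L,W): # 2D rigid fit: world = Rz(psi) L + t
    l=L-L.mean(0);w=W-W.mean(0);p=np.arctan2((l[:,0]*w[:,1]-l[:,1]*w[:,0]).sum(),(l*w).sum())
    c,s=np.cos(p),np.sin(p);M=np.array([[c,-s],[s,c]]);t=W.mean(0)-M@L.mean(0)
    return p,t,np.abs(L@M.T+t-W).max()
def lying(psi,xy): return R.from_euler('z',psi).as_matrix(),np.array([*xy,0.])
def standing(th,xy,z=65): # board z (solder side) towards heading th, board x up
    x=np.array([0,0,1.]);zz=np.array([np.cos(th),np.sin(th),0]);return np.c_[x,np.cross(zz,x),zz],np.array([*xy,z])
def placed(ph,xy,h=32): # ph panel yaw, h = solder face height
    x=np.array([np.sin(ph),-np.cos(ph),0]);z=np.array([0,0,-1.]);return np.c_[x,np.cross(z,x),z],np.array([*xy,h+30.])
def tool(B,tilt,side,s,g=4,gz=22,back=0): # side -1 from solder side, +1 from component side
    Rb,o=B;d=np.array([-np.sin(tilt),0,side*np.cos(tilt)]);y=np.array([0,s,0.])
    M=Rb@np.c_[np.cross(y,d),y,d];p=o+Rb@(np.array([g,0,gz])+d*(19-back))
    return p,R.from_matrix(M).as_quat()
E
cat > geo.py <<'E'
from h import *
f=lambda p,k,o:(np.array(p)+.5)/k-.5+np.array(o)
b=unproj("top",f([(288,48),(70,85),(135,555),(357,515)],8,(180,187)),30)[:,:2]
PSI,BXY,e1=fit(np.array([(65,-30),(65,30),(-65,30),(-65,-30.)]),b)
pl=unproj("top",f([(250,359),(407,314),(276,440),(435,394)],4,(352,170)),32)[:,:2]
PHI,BAY,e2=fit(np.array([(22,37),(22,-50),(-22,37),(-22,-50.)]),pl)
E
python3 - <<'E'
from geo import *
print(PSI,BXY,e1,PHI,BAY,e2)
f2=unproj("top",f([(28,135),(462,15),(615,450),(168,578)],4,(352,170)),12)[:,:2]
p,t,e=fit(np.array([(125,125),(125,-125),(-125,-125),(-125,125.)]),f2)
print("panel",p,t,e,"bay from panel",lying(p,t)[0][:2,:2]@[-50,15]+t)
print(unproj("top",[(221,300),(262,250),(262,190),(145,250),(388,217),(360,187),(203,155)],0).round()[:,:2])
def ok(p,q): return bot.solve_ik(p,q)
D=np.deg2rad
for a in (10,20,30):
  for s in(1,-1):
    B=lying(PSI,BXY);r=[ok(*tool(B,D(a),-1,s,back=k)) for k in(0,70)]
    if all(x is not None for x in r):print("pick",a,s,r[0].round(2))
    B=placed(PHI,BAY);r=[ok(*tool(B,D(a),1,s,back=k)) for k in(0,70)]
    if all(x is not None for x in r):print("place",a,s,r[0].round(2))
for side in(-1,1):
 for a in(10,20,30):
  for xy in((480,20),(560,20),(420,20)):
   for s in(1,-1):
    l=[]
    for th in range(0,360,30):
      B=standing(D(th),xy);r=[ok(*tool(B,D(a),side,s,back=k)) for k in(0,80)]
      if all(x is not None for x in r):l.append((th,np.round(r[0][3:],1).tolist()))
    print("stand",side,a,xy,s,l)
E
```

```text
0.1797022509781397 [553.97313082 256.04169893] 0.651277703244773 0.2809362825971629 [ 467.59773698 -224.23938063] 0.1862048662704865
panel 0.27841005435382177 [ 518.82159552 -225.0067015 ] 1.3511607794512202 bay from panel [ 466.62450572 -224.32566099]
[[ 395.  224.]
 [ 503.  139.]
 [ 637.  142.]
 [ 502.  393.]
 [ 576. -136.]
 [ 645.  -75.]
 [ 718.  277.]]
pick 10 1 [ 0.69  0.57 -0.19 -0.1  -0.97 -2.02]
place 10 1 [-0.2   0.4  -0.39 -0.2  -0.87  0.62]
pick 10 -1 [ 0.69  0.57 -0.19 -0.1  -0.97  1.12]
place 10 -1 [-0.2   0.4  -0.39 -0.2  -0.87 -2.53]
pick 20 1 [ 0.65  0.66 -0.02 -0.17 -1.21 -1.96]
place 20 1 [-0.3   0.48 -0.25 -0.33 -1.07  0.78]
pick 20 -1 [ 0.65  0.66 -0.02 -0.17 -1.21  1.18]
place 20 -1 [-0.3   0.48 -0.25 -0.33 -1.07 -2.36]
pick 30 1 [ 0.61  0.76  0.14 -0.21 -1.44 -1.92]
place 30 1 [-0.39  0.57 -0.12 -0.43 -1.26  0.88]
pick 30 -1 [ 0.61  0.76  0.14 -0.21 -1.44  1.22]
place 30 -1 [-0.39  0.57 -0.12 -0.43 -1.26 -2.26]
stand -1 10 (480, 20) 1 [(0, [-0.3, -2.2, 1.4]), (30, [0.0, -2.0, 1.6]), (60, [0.3, -1.8, 1.7]), (90, [0.6, -1.4, 1.6]), (210, [-1.7, -1.4, 1.7]), (240, 
[... 8431 characters left out ...]
, 0.7]), (90, [-1.0, -1.4, 0.7]), (120, [-0.8, -1.7, 0.9]), (150, [-0.5, -1.9, 1.1]), (180, [-0.2, -2.0, 1.4]), (210, [0.1, -1.8, 1.6]), (240, [0.4, -1.5, 1.8]), (270, [0.8, -1.2, 1.8])]
stand 1 30 (420, 20) 1 [(30, [-1.7, -1.0, -1.9]), (60, [-1.3, -1.1, -2.2]), (90, [-1.0, -1.4, -2.2]), (120, [-0.7, -1.6, -2.1]), (150, [-0.5, -1.7, -2.0]), (180, [-0.3, -1.7, -1.8]), (210, [0.0, -1.6, -1.6]), (240, [0.3, -1.4, -1.5]), (270, [0.6, -1.1, -1.5])]
stand 1 30 (420, 20) -1 [(30, [-1.7, -1.0, 1.2]), (60, [-1.3, -1.1, 1.0]), (90, [-1.0, -1.4, 0.9]), (120, [-0.7, -1.6, 1.0]), (150, [-0.5, -1.7, 1.2]), (180, [-0.3, -1.7, 1.4]), (210, [0.0, -1.6, 1.6]), (240, [0.3, -1.4, 1.7]), (270, [0.6, -1.1, 1.6])]
```

```bash
cat >> geo.py <<'E'
D=np.deg2rad
A,Bt,G1,G2=D(20),D(20),3,4
TH,SXY=D(57),(480,42)
def st(m=""):
    s=bot.read_state();print(m,"t%.1f"%s["t"],s["tcp_pos"].round(1),"w%.1f"%s["width"],"F",s["contact_force"].round(1),"ff%.1f"%s["finger_force"]);return s
E
python3 - <<'E'
from geo import *
L=lying(PSI,BXY);P=lambda k:tool(L,A,-1,-1,G1,25,k)
bot.move_gripper(88,20)
bot.move_ptp(*P(130));bot.line_to(P(0)[0],150);st("at")
bot.move_gripper(50,20);st("grip")
p,q=P(0);bot.line_to(p+[0,0,40],60)
bot.line_to(p+[0,0,200],200);bot.pause(.2);st("lift")
S=standing(TH,SXY,65+60)
bot.move_ptp(*tool(S,A,-1,-1,G1,25));bot.pause(.3);st("over stand")
import cv2
cv2.imwrite("pics/s1.png",cv2.resize(bot.camera("side")[100:320,140:440,::-1],None,fx=2.6,fy=2.6))
E
```

```text
at t3.3 [551.3 255.9   8. ] w87.7 F [-0.1 -0.2  0.2] ff0.0
grip t3.9 [550.7 255.4   7.4] w59.9 F [0.5 0.3 2.9] ff20.0
lift t5.8 [550.1 255.2 205.7] w59.8 F [ 1.   0.2 -2.7] ff20.0
over stand t8.3 [483.9  48.  121.6] w59.9 F [ 0.5  1.1 -2.9] ff20.0
```

View pics/s1.png

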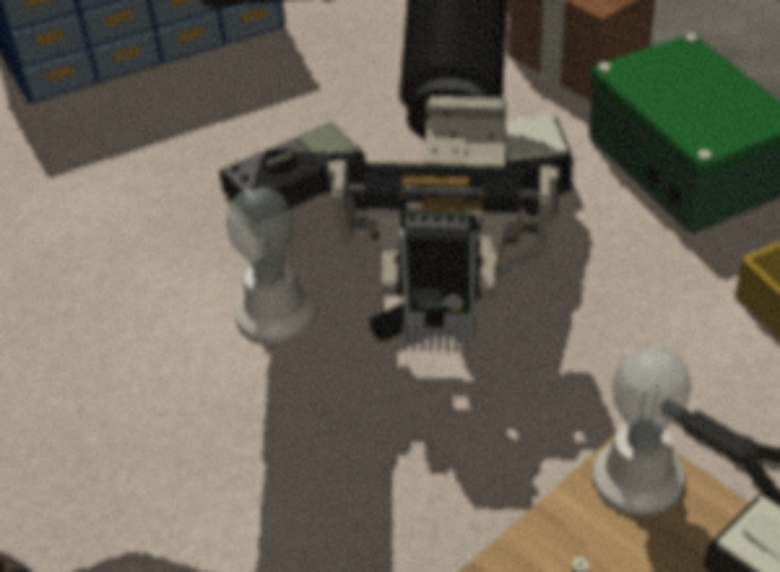

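```bash
python3 - <<'E'
from geo import *
S=lambda z:standing(TH,SXY,65+z)
T=lambda z,k=0:tool(S(z),A,-1,-1,G1,25,k)
bot.line_to(T(6)[0],60);bot.pause(.2);f0=bot.read_state()["contact_force"][2]
for z in np.arange(5,-6,-.7):
    bot.line_to(T(z)[0],15);f=bot.read_state()["contact_force"][2]
    if f>f0+3: break
s=st(f"touch z{z:.1f} f0 {f0:.1f}")
bot.move_gripper(72,20);st("open")
bot.move_gripper(88);bot.line_to(T(z,110)[0],200)
p,q=T(z,110);bot.line_to(p+[0,0,190],300);st("clear")
import cv2
cv2.imwrite("pics/s2.png",np.hstack([cv2.resize(bot.camera(c)[y:y+100,x:x+80,::-1],None,fx=5,fy=5) for c,x,y in(("side",270,160),("top",260,190))]))
np.save("z.npy",z)
C=lambda k:tool(standing(TH,SXY),Bt,1,1,G2,21,k)
print([None if bot.solve_ik(*C(k)) is None else bot.solve_ik(*C(k)).round(2) for k in(0,100)],bot.solve_ik(C(100)[0]+[0,0,160],C(100)[1]),bot.read_state()["joint_pos"].round(2))
E
```

```text
touch z-0.6 f0 -2.5 t11.9 [483.9  48.   62. ] w59.6 F [-0.5  2.6  5.2] ff20.0
open t12.4 [483.9  47.9  60.8] w71.9 F [0.  0.2 0.2] ff0.0
clear t14.4 [539.6 134.  289.1] w87.6 F [ 0.1  0.3 -0.7] ff0.0
[array([-0.56,  0.61, -0.5 , -1.43, -1.25, -2.05]), array([-0.72,  0.53, -0.49, -1.26, -1.35, -2.13])] [-0.69701181  0.17196258 -0.41199814 -1.2138135  -1.47676161 -2.55323874] [ 0.75  0.77  0.17  0.28 -2.17 -1.33]
```

View pics/s2.png

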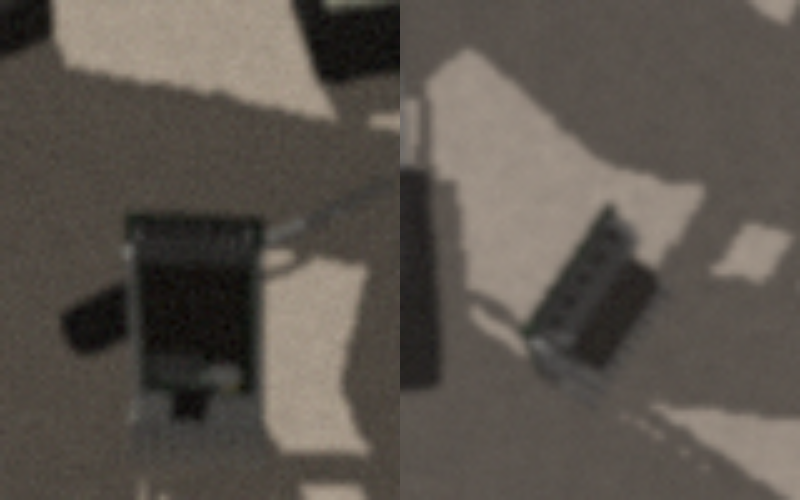

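```bash
python3 - <<'E'
from geo import *
print(unproj("top",[(285,257),(301.4,231)],130).round(1), [(standing(TH,SXY)[0]@[65,y,30]+[*SXY,65]).round(1) for y in(-30,30)])
C=lambda k:tool(standing(TH,SXY),Bt,1,1,G2,21,k)
y=standing(TH,SXY)[0][:,1];d=np.array([0,0,-1.])
for s in(1,-1):
    qv=R.from_matrix(np.c_[np.cross(s*y,d),s*y,d]).as_quat();j=bot.solve_ik(np.array([455,42,380.]),qv)
    print(s,j if j is None else j.round(2))
p,q=C(100)
for h in(150,200):
    j=bot.solve_ik(p+[0,0,h],q);print(h,j if j is None else j.round(2))
E
```

```text
[[469.5  81.5 130. ]
 [519.4  50.9 130. ]] [array([471.2,  83.5, 130. ]), array([521.5,  50.8, 130. ])]
1 [ 2.8  -1.35 -0.17  0.   -2.76 -0.23]
-1 [ 0.53 -0.08 -0.17  0.   -1.48 -1.1 ]
150 [-0.7   0.19 -0.42 -1.22 -1.47 -2.53]
200 [-0.69  0.1  -0.37 -1.21 -1.51 -2.66]
```

```bash
python3 - <<'E'
from geo import *
C=lambda k:tool(standing(TH,SXY),Bt,1,1,G2,21,k)
y=-standing(TH,SXY)[0][:,1];d=np.array([0,0,-1.])
bot.move_ptp(np.array([455,42,380.]),R.from_matrix(np.c_[np.cross(y,d),y,d]).as_quat());st("via")
p,q=C(100);bot.move_ptp(p+[0,0,170],q);bot.line_to(p,220);bot.line_to(C(0)[0],120);bot.pause(.2);s=st("at");print("cmd",C(0)[0].round(1))
bot.move_gripper(50,20);st("grip")
p,q=C(0);bot.line_to(p+[0,0,30],60);bot.line_to(p+[0,0,230],200);st("lift")
bot.move_ptp(*tool(placed(PHI,BAY,32+170),Bt,1,1,G2,21))
bot.line_to(tool(placed(PHI,BAY,32+35),Bt,1,1,G2,21)[0],120);bot.pause(.3);st("over");print("cmd",tool(placed(PHI,BAY,32+35),Bt,1,1,G2,21)[0].round(1))
import cv2
a=cv2.resize(bot.camera("side")[270:420,300:460,::-1],None,fx=2.5,fy=2.5);b=cv2.resize(bot.camera("top")[170:320,350:510,::-1],None,fx=2.5,fy=2.5)
cv2.imwrite("pics/s3.png",np.clip(np.hstack([a,b])*1.5,0,255))
E
```

```text
via t15.5 [454.7  41.8 379.5] w87.7 F [0.6 0.5 0. ] ff0.0
at t19.1 [501.2  74.   62.7] w87.4 F [0.5 0.3 0.4] ff0.0
cmd [501.2  74.6  62.5]
grip t19.6 [501.1  74.6  62.5] w59.8 F [-0.  -0.5  0.3] ff20.0
lift t21.4 [500.7  74.8 291.3] w59.8 F [ 0.7 -1.  -3.3] ff20.0
over t25.8 [ 467.1 -221.9   58.5] w60.1 F [-0.6 -0.1 -2.2] ff20.0
cmd [ 466.9 -221.8   58.1][ WARN:0@0.868] global loadsave.cpp:1063 imwrite_ Unsupported depth image for selected encoder is fallbacked to CV_8U.
```

View pics/s3.png

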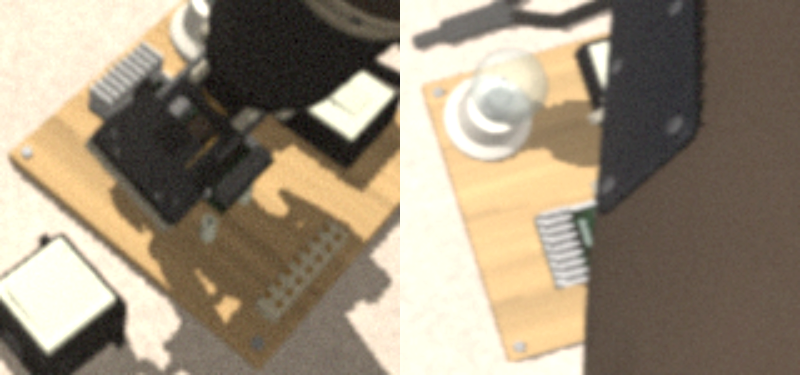

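```bash
python3 - <<'E'
from geo import *
Rb,o=placed(PHI,BAY,67)
for zb in(0,30):
    print([(proj("top",o+Rb@[-65,y,zb])[0]-[350,170])*2.5+[400,0] for y in(-30,30)],[(proj("side",o+Rb@[-65,y,zb])[0]-[300,270])*2.5 for y in(-30,30)])
E
```

```text
[array([540.81809823, 212.61994897]), array([564.78484421, 286.57085267])] [array([141.86713748,  38.46894754]), array([88.71028313, 84.81792917])]
[array([533.39786995, 217.83555406]), array([556.51886024, 289.47783844])] [array([140.14599883,  61.93100482]), array([ 88.20056698, 107.91613611])]
```

```bash
python3 - <<'E'
from geo import *
T=lambda z,k=0:tool(placed(PHI,BAY,32+z),Bt,1,1,G2,21,k)
bot.line_to(T(6)[0],50);bot.pause(.3);f0=bot.read_state()["contact_force"][2]
for z in np.arange(5,-5,-.6):
    bot.line_to(T(z)[0],12);f=bot.read_state()["contact_force"][2]
    if f>f0+2.5: break
st(f"touch z{z:.1f} f0 {f0:.1f}")
bot.move_gripper(66,10);st("open")
bot.move_gripper(86);bot.line_to(T(z,70)[0],120)
p,q=T(z,70);bot.line_to(p+[0,0,180],250);
bot.move_ptp(np.array([420,120,380.]),np.array([1,0,0,0.]));st("clear")
import cv2
a=cv2.resize(bot.camera("side")[290:410,310:450,::-1],None,fx=2.8,fy=2.8);b=cv2.resize(bot.camera("top")[190:310,365:505,::-1],None,fx=2.8,fy=2.8)
cv2.imwrite("pics/s4.png",np.clip(np.hstack([a,b])*1.4,0,255).astype(np.uint8))
cv2.imwrite("pics/t4.png",bot.camera("top")[:,:,::-1])
Rb,o=placed(PHI,BAY,32)
print((proj("top",[o+Rb@[x,y,30] for x,y in((-65,-30),(-65,30),(65,-30),(65,30))])-[365,190])*2.8+[392,0])
E
```

```text
touch z-0.4 f0 -2.4 t29.5 [ 466.9 -221.8   23.2] w59.8 F [-1.5  1.4  3.4] ff20.0
open t29.9 [ 466.9 -221.9   22.7] w65.8 F [-0.9 -0.1  0.6] ff0.0
clear t33.5 [420.1 119.6 379.4] w86.1 F [0.5 0.3 0.3] ff0.0
[[490.35076158 194.34038703]
 [515.22157109 271.75996154]
 [655.13651264 147.10744519]
 [681.5430748  223.56082479]]
```

View pics/s4.png

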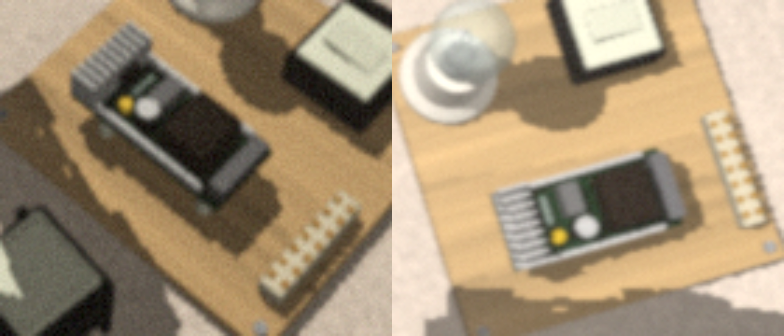

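```bash
python3 - <<'E'
from geo import *
import cv2
im=np.clip(cv2.imread("pics/t4.png").astype(float)*1.5,0,255).astype(np.uint8)
o_=np.array([395,240]);k=9
c=cv2.resize(im[240:300,395:475],None,fx=k,fy=k,interpolation=cv2.INTER_CUBIC)
Rb,o=placed(PHI,BAY,32)
for P,col in(([(-65,-30,30),(-65,30,30),(65,30,30),(65,-30,30)],(0,0,255)),([(-65,-30,0),(-65,30,0),(-43,30,0),(-43,-30,0)],(255,0,0)),([(8,-21,0),(8,21,0),(44,21,0),(44,-21,0)],(0,255,255))):
    q=(proj("top",[o+Rb@np.array(v) for v in P])-o_+.5)*k-.5
    cv2.polylines(c,[q.round().astype(int)],True,col,1)
cv2.imwrite("pics/ov.png",c)
E
```

```text
(no output)
```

View pics/ov.png

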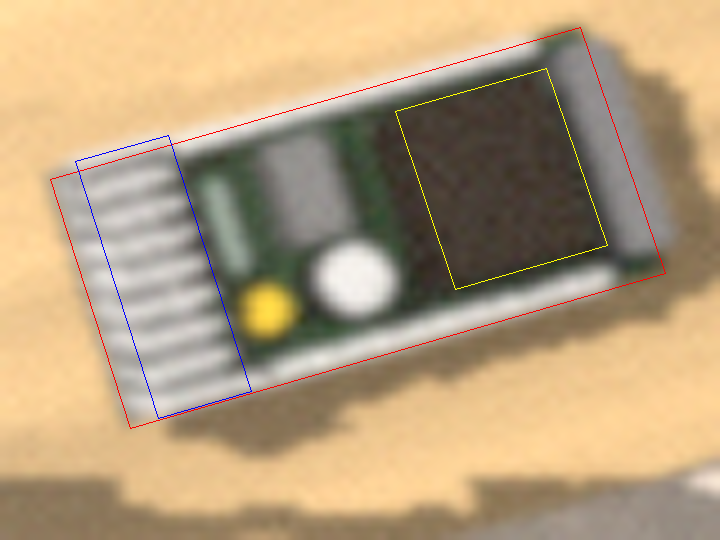

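```bash
python3 -c "
from plant import bot
print(bot.close_job())"
```

```text
the job is handed in; nothing more can be done
None
```

The board now lies component side up on the four pillars, about 1 mm from its place in the last top picture, with its terminal end towards the strip; the arm had let go and moved clear before I handed the job in at about 34 s.

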